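# Put the cold dog-shower line back in service

### The arm

A 6-joint arm with a two-finger parallel gripper is mounted at the origin on the work surface. World frame = base frame: x ahead of the robot, y to its left, z up, the work surface at z = 0. Lengths are in m, angles in degrees, forces in N, time in s.
With the tool pointing down it reaches from about 0.35 to 0.875 m from the base axis. Payload 4.2 kg.
Tool frame: the origin (TCP) lies midway between the tips of the shut fingers; the grasp point (between the pads) lies 19 mm behind it (r.grasp_offset is the distance from the TCP to the grasp point, in m); z points along the fingers, y is the direction in which the jaws open and shut (so a half turn about z gives the same grasp; the last joint's range is limited). The gripper opens to 87 mm and grips with 3 to 60 N. Pads are 19 mm wide; open, the fingers measure 117 mm over their backs; the gripper's body (75 mm by 190 mm) begins 51 mm behind the grasp point.
Start: joints at [81.452, 22.042, 0.453, 0, -68.411, -14.817], TCP at [0.248, 0.574, 0.223] pointing down, gripper open.
Joint ranges: [-179.83, 179.83], [-69.29, 118.12], [-61.27, 80.66], [-181.25, 117.63], [-171.15, -9.14], [-177.46, 177.46]. Speed limits (degrees/s): [159.86, 159.86, 180, 180, 180, 180].

### API

Orientations are given as a 3x3 rotation matrix whose columns are the frame's x, y, z axes.
In Python, from station import r gives the robot as it stands.
- The arm moves only by the shell command python3 -m crank 'ROWS'. ROWS is JSON, a list of rows, each a list of 3 entries, a list of its own where there are three numbers: the closure, from -1 (fully open) to 1 (shut), so that 0 is half open, then the shift along the tool's x, y, z as a fraction of full scale, then the turn, a rotation vector about the tool's x, y, z as a fraction of full scale. In form: [[fingers, [dx, dy, dz], [wx, wy, wz]], ...]. A call has 1 to 8 rows; each row shifts and turns the commanded pose from where the row before left it, along the tool's axes as they then stand; what a row does not reach is not made up. Full scale, the value 1, is 100 mm for a shift and 45 degrees for a turn. A row lasts 1/10 s, in which the tool goes at most 50 mm and 8.59 degrees, less where a joint would pass 70% of its speed; a pose out of reach is approached as far as the arm can. A call with a number of a shift or a turn outside -1 to 1 is refused whole. A call with a gripper value outside its range is refused whole. The fingers move at their own pace and stop on an object; the grip force is fixed at half the most. Time passes only in rows, so rows that do not move let the fingers close. It gives the time, the measured TCP pose, the force and the opening at its end, in the units of the state.
- r.sense(): the state, without advancing time (a new reading comes with each control period).
- r.capture(name): name is "side" or "top"; returns a dict with "img" (400x640x3 uint8, blue, green, red), "fx", "fy", "cx", "cy" (pixels), "R" (3x3) and "t" (3): a world point X has camera coordinates R X + t. Camera axes: x right, y down, z forward; pixel columns grow to the right and rows downward; lengths in m; the calibration is good to about 2 mm. A picture is of the moment at which its call begins. There is no depth.
- r.finish_job(): hands the job in, once; it reports no verdict.
The state is a dict: "time_s": time; "joints": joint angles; "joint_velocities": joint speeds; "effort": joint torques, N m; "tcp_pos": TCP position; "ee_rot": TCP orientation; "wrist_force": force on the tool from outside, world axes, zero at the start; "moment": the same for the moment, N m; "gripper_width": opening from 0.0 (shut) to 1.0 (fully open).
Only numpy, scipy, OpenCV 4.12 (cv2) and the standard library are available. Lean on these libraries where they do the work, as an engineer would, in place of code of your own. Each camera call takes 0.05 s, during which the arm holds its last target.

### The job

It is spring: put the cold (blue-handled) line to the outdoor dog shower back in service, pushing its levers round with one fingertip and never gripping them. First push the short drain lever fully shut, square across its branch, and only then ease the long supply lever fully open, in line with its pipe, taking two seconds or more over the swing so that the pipe does not hammer. Leave the red-handled hot line and everything standing on the bench as they are.

Things in the scene. Friction and masses are not known exactly. Their poses are not given: they have to be found in the camera images.
- cold_line: The cold water line, fixed; levers sleeved blue. Origin on the bench under its supply valve's stem; +x to the backrest (face at +50 mm), z up. 16 mm copper pipe along y, 120 mm up: rises from the bench at y -115, supply valve at 0, tee at +95, into the backrest at +142. From the tee a drain branch points to -x: drain valve stem at x -66, outlet at -108. Bodies reach 137 mm up; levers turn level at 164 mm.
- cold_supply (a joint): Angle of the cold supply lever (the longer blue one): 0 = shut, square across the pipe, pointing to the line's -x (away from the backrest); 1.571 = fully open, lying over the pipe, pointing to the line's -y. Grows counter-clockwise seen from above; hard stops at both. Stiff (0.45 N m, about 6 N at the pad); stays where left.
- cold_supply_pivot (a point): On the turning axis of the cold supply lever, at the height of its sleeve's centre (164 mm above the bench); x axis points outward along the lever, z up.
- cold_supply_pad (a point): Centre of the cold supply lever's blue sleeve on the lever's centre line, 70 mm out from the axis; the sleeve is 16 mm wide, 8 mm thick and reaches from 37 to 100 mm from the axis. x axis outward along the lever, z up.
- cold_drain (a joint): Angle of the cold drain lever (the shorter blue one): 1.571 = open, in line with the drain branch, pointing to the line's -x; 0 = shut, square across the branch, pointing to the line's +y. Shutting turns it clockwise seen from above; hard stops at both. Stiff (0.30 N m, about 6 N at the pad); stays where left.
- cold_drain_pivot (a point): On the turning axis of the cold drain lever, at the height of its sleeve's centre (164 mm above the bench); x axis points outward along the lever, z up.
- cold_drain_pad (a point): On the centre line of the cold drain lever's blue sleeve, 48 mm out from the axis; the sleeve is 15 mm wide, 8 mm thick and reaches from 37 to 78 mm from the axis. x axis outward along the lever, z up.
- hot_line: The hot water line, fixed, built exactly like the cold one with the same frame and sizes, but its levers have red sleeves. It may stand left or right of the cold line. To be left alone.
- hot_supply_pad (a point): Sleeve of the hot line's red supply lever, 70 mm out from its axis, 164 mm above the bench; x axis outward along the lever. It stands roughly square across its pipe and must stay so.
- hot_drain_pad (a point): Sleeve of the hot line's red drain lever, 48 mm out from its axis, 164 mm above the bench; x axis outward along the lever. It stands roughly in line with its branch and must stay so.
- backrest: Fixed gray beadboard backrest behind the pipes, 176 mm high with its oak cap, 1290 mm long along its y; origin on the bench under its middle, front face 11 mm and cap edge 17 mm towards the robot (body -x) from it.
- canister: Loose orange treat canister, 86 mm across, 150 mm high, lid snapped shut, standing against the backrest between the two lines; origin under its centre.
- steel_dish: Loose steel dish under the cold line's drain outlet, 105 mm across, 45 mm high; origin under its centre.
- white_tub: Loose white plastic tub under the hot line's drain outlet, 104 mm across, 50 mm high; origin under its centre.
- pet_bowl: Loose stainless pet bowl, upside down, 156 mm across, 57 mm high; origin under its centre.
- whistle: Loose yellow plastic dog whistle, 55 mm long, 23 mm high; origin under its middle.
- key_ring: Loose silver key ring with three keys lying flat, reaching 70 mm from its origin at the ring's centre; under 8 mm high.
- groom_brush: Loose wooden grooming brush, 170 mm long, 29 mm high; origin on the bench under its middle.

How it is judged (in metres and radians):
On the way, in this order (a step that is already met when the one before it is completed fails the run):
1. the cold drain lever is pushed fully shut while the supply is still shut (value of joint cold_drain below 0.1 rad and value of joint cold_supply below 0.3 rad), for 0.2 s.
2. the cold supply lever is swung slowly, spending at least 0.8 s between a fifth and nine tenths of its travel (value of joint cold_supply between 0.3 and 1.43 rad and value of joint cold_drain below 0.15 rad), for 0.8 s.
3. the cold supply lever is eased fully open (value of joint cold_supply above 1.47 rad and value of joint cold_drain below 0.1 rad), for 0.2 s.
At the end, for the whole second after the job is handed in: The cold drain lever is within 0.10 rad of its shut stop, the cold supply lever within 0.10 rad of its open stop and at rest, the hot line's levers are where they were (12 mm at the sleeve), and canister, dish, tub, bowl, whistle, keys and brush are where they were (20 mm) (all of step 3 and velocity of joint cold_supply between -0.05 and 0.05 rad/s and distance of each of canister, steel_dish, white_tub, pet_bowl, whistle, key_ring, groom_brush from where it was at the start of the episode below 0.02 m and distance of each of hot_supply_pad, hot_drain_pad from where it was at the start of the episode below 0.012 m); the robot touches nothing.
It fails at once if the supply is opened while the cold drain still stands open (value of joint cold_supply above 0.3 rad and value of joint cold_drain above 0.15 rad).
It fails at once if the cold supply lever is swung open fast (faster than 2 rad/s: the pipe hammers) (velocity of joint cold_supply above 2 rad/s).
It fails at once if a lever is taken between the fingers, or shoved with the arm or the gripper's body, instead of being pushed with a finger (contact force between the arm and cold_line above 3 N or (y of the grasp point in the frame of cold_supply_pad between -0.007 and 0.007 m and z of the grasp point in the frame of cold_supply_pad between -0.03 and 0.017 m and x of the grasp point in the frame of cold_supply_pad between -0.05 and 0.035 m and contact force between the fingers and cold_line above 2 N) or (y of the grasp point in the frame of cold_drain_pad between -0.007 and 0.007 m and z of the grasp point in the frame of cold_drain_pad between -0.03 and 0.017 m and x of the grasp point in the frame of cold_drain_pad between -0.05 and 0.035 m and contact force between the fingers and cold_line above 2 N)).
It fails at once if a lever of the red hot line is moved (12 mm at its sleeve) (distance of any of hot_supply_pad, hot_drain_pad from where it was at the start of the episode above 0.012 m).
It fails at once if something standing on the bench is lifted or shifted (20 mm): canister, dish, tub, bowl, whistle, keys or brush (distance of any of canister, steel_dish, white_tub, pet_bowl, whistle, key_ring, groom_brush from where it was at the start of the episode above 0.02 m).
It also fails if it takes over 51 s, if anything falls off the work surface, if the arm or the gripper's body presses on something with over 40 N, if the wrist force passes 120 N, or if a joint passes its speed limit or range.

## Working session

There is one attempt and no reset: what is moved stays moved. The work goes in short steps, Python scripts to look and compute and a shell command to move; the robot and the scene stay as the last step left them, time stands still between calls to the robot, and variables do not carry over. Pictures are saved under pics/ and viewed, and the job is handed in when it is done.

```bash
ls; mkdir -p pics
python3 - <<'E'
from station import r
import cv2
s=r.sense()
for k in s: print(k,s[k])
for n in("side","top"):
    c=r.capture(n); cv2.imwrite(f"pics/{n}0.png",c["img"]); print(n,c["fx"],c["fy"],c["cx"],c["cy"],c["R"],c["t"])
E
```

```text
pics
time_s 0.0
joints [ 8.14534210e+01  2.20912979e+01  3.79440726e-01 -2.73470672e-02
 -6.84118783e+01 -1.48142880e+01]
joint_velocities [ 0.03688712  0.04683655 -0.07665242 -0.03901269  0.03436856 -0.05239721]
effort [ 8.84330238e-04 -3.90667105e+01  1.87406141e+01  4.21973661e+00
  1.10336868e-02 -1.85947338e-04]
tcp_pos [0.24759926 0.57320404 0.2214559 ]
ee_rot [[ 9.17955872e-01 -3.96681786e-01 -7.59824991e-04]
 [-3.96682495e-01 -9.17953547e-01 -2.06961220e-03]
 [ 1.23493417e-04  2.20122194e-03 -9.99997570e-01]]
wrist_force [ 0.1108676  -0.10529046  1.13904685]
moment [ 0.06260062  0.02848237 -0.00741697]
gripper_width 0.9983949782265482
side 420.3356077563305 420.3356077563305 312.80072940243593 195.53953981531086 [[ 0.79424804 -0.60735926  0.01687543]
 [-0.45934623 -0.61840689 -0.63763152]
 [ 0.39770729  0.49868592 -0.77015665]] [-0.41329602  0.27840195  1.28412732]
top 416.12456666536735 416.12456666536735 313.0014865301988 201.76915508389817 [[ 0.00115895 -0.99963681 -0.02692415]
 [-0.98054856  0.0041485  -0.19623278]
 [ 0.19627321  0.02662786 -0.98018763]] [0.00690512 0.53330244 1.37934761]
```

View pics/side0.png

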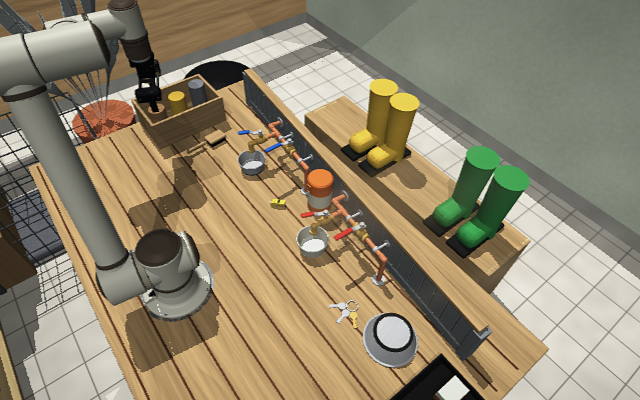

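View pics/top0.png

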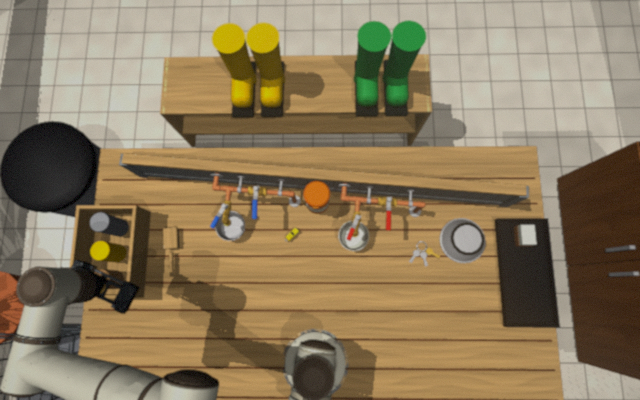

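Run:
```python
import cv2
a=cv2.imread("pics/top0.png")[160:255,190:320]; cv2.imwrite("pics/topz.png",cv2.resize(a,None,fx=6,fy=6,interpolation=cv2.INTER_CUBIC))
a=cv2.imread("pics/side0.png")[105:205,220:340]; cv2.imwrite("pics/sidez.png",cv2.resize(a,None,fx=6,fy=6,interpolation=cv2.INTER_CUBIC))
```

```text
(no output)
```

View pics/topz.png

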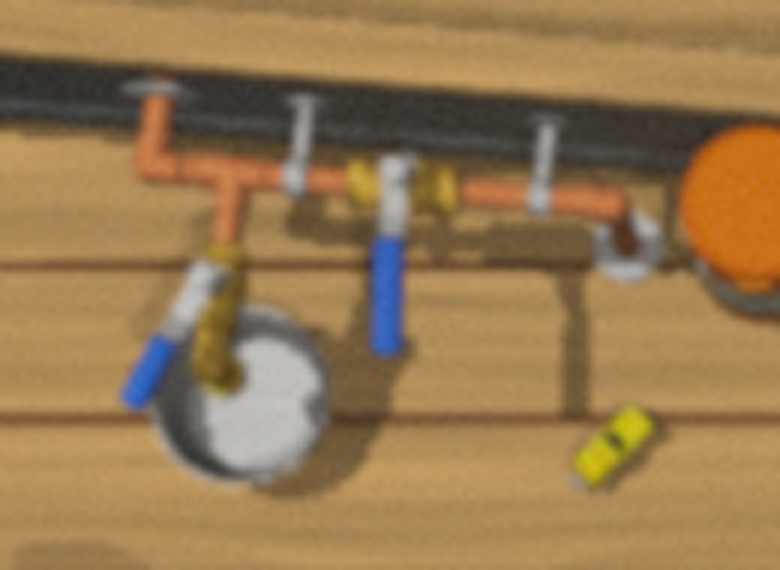

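View pics/sidez.png

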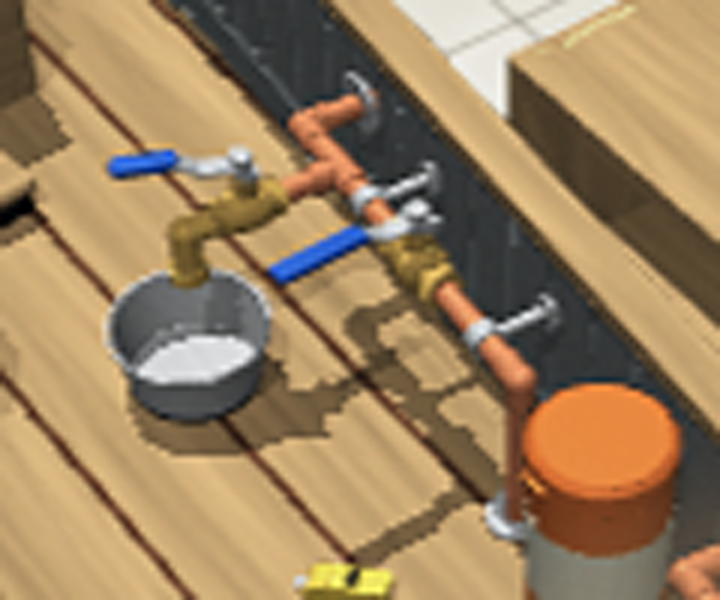

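```bash
cat > cam.py <<'E'
import numpy as np
C={'side':dict(f=420.3356,cx=312.8007,cy=195.5395,R=np.array([[ 0.79424804,-0.60735926,0.01687543],[-0.45934623,-0.61840689,-0.63763152],[0.39770729,0.49868592,-0.77015665]]),t=np.array([-0.41329602,0.27840195,1.28412732])),
'top':dict(f=416.12457,cx=313.00149,cy=201.76916,R=np.array([[0.00115895,-0.99963681,-0.02692415],[-0.98054856,0.0041485,-0.19623278],[0.19627321,0.02662786,-0.98018763]]),t=np.array([0.00690512,0.53330244,1.37934761]))}
def proj(n,X):
    c=C[n]; p=c['R']@np.asarray(X)+c['t']; return np.array([c['f']*p[0]/p[2]+c['cx'],c['f']*p[1]/p[2]+c['cy']])
def back(n,u,z):
    c=C[n]; d=c['R'].T@np.array([(u[0]-c['cx'])/c['f'],(u[1]-c['cy'])/c['f'],1]); o=-c['R'].T@c['t']
    return o+d*(z-o[2])/d[2]
def T(u): return (u[0]/6+190-.4,u[1]/6+160-.4)
def S(u): return (u[0]/6+220-.4,u[1]/6+105-.4)
E
cat > fit.py <<'E'
from cam import *
from scipy.optimize import least_squares
def pt(p,k):
    x,y,a,ts,td=p
    if k[0]=='p': l=k[1]
    else:
        if k[0]=='s': o=(0,0);b=np.pi+ts
        else: o=(-.066,.095); b=np.pi/2+td
        l=(o[0]+k[1]*np.cos(b),o[1]+k[1]*np.sin(b),.164)
    c,s=np.cos(a),np.sin(a)
    return np.array([x+c*l[0]-s*l[1],y+s*l[0]+c*l[1],l[2]])
obs=[('top',T((389,237)),('s',.037)),('top',T((386,355)),('s',.1)),('top',T((167,335)),('d',.037)),('top',T((132,405)),('d',.078)),
('top',T((624,200)),('p',(0,-.115,.12))),('top',T((229,174)),('p',(0,.095,.12))),('top',T((150,163)),('p',(0,.142,.12))),
('side',S((273,275)),('s',.1)),('side',S((367,234)),('s',.037)),('side',S((110,167)),('d',.078)),('side',S((178,161)),('d',.037)),
('side',S((303,122)),('p',(0,.142,.12))),('side',S((522,375)),('p',(0,-.115,.12))),('side',S((337,172)),('p',(0,.095,.12)))]
f=lambda p: np.concatenate([proj(n,pt(p,k))-u for n,u,k in obs])
q=least_squares(f,[.62,.15,0,0,1.1],loss='soft_l1')
print(q.x); print(f(q.x).reshape(-1,2).round(2))
p=q.x
for k in [('s',0),('s',.07),('s',.1),('d',0),('d',.048),('d',.078),('p',(-.108,.095,.12))]: print(k,pt(p,k).round(4))
E
python3 fit.py
```

```text
[ 0.55810293  0.18948314 -0.08071405  0.07896148  1.20110231]
[[ 0.07 -0.17]
 [-0.04 -0.3 ]
 [ 0.1   0.48]
 [-0.24  0.39]
 [-2.    0.31]
 [ 0.9  -0.04]
 [ 0.09  0.75]
 [ 0.27  0.02]
 [-0.15 -0.69]
 [-0.07  0.03]
 [ 0.17 -0.39]
 [ 0.24  0.4 ]
 [ 0.15  0.41]
 [ 0.75 -0.77]]
('s', 0) [0.5581 0.1895 0.164 ]
('s', 0.07) [0.4881 0.1896 0.164 ]
('s', 0.1) [0.4581 0.1897 0.164 ]
('d', 0) [0.5    0.2895 0.164 ]
('d', 0.048) [0.4568 0.3104 0.164 ]
('d', 0.078) [0.4298 0.3235 0.164 ]
('p', (-0.108, 0.095, 0.12)) [0.4581 0.2929 0.12  ]
```

```bash
python3 -m crank '[[1,[0.1,0.05,-0.15],[0,0,0]],[1,[0.36,0.236,-0.15],[0,0,0]],[1,[0.36,0.236,0],[0,0,0]],[1,[0.36,0.236,0],[0,0,0]],[1,[0.36,0.236,0],[0,0,0]],[1,[0.36,0.236,0],[0,0,0]],[1,[0.36,0.236,0],[0,0,0]],[1,[0.36,0.236,0],[0,0,0]]]'
python3 -m crank '[[1,[0.1,0.05,0],[0,0,0.19]],[1,[0,0,0],[0,0,0.19]],[1,[0,0,0],[0,0,0.19]],[1,[0,0,0],[0,0,0.19]],[1,[0,0,0],[0,0,0.19]],[1,[0,0,0],[0,0,0.19]],[1,[0,0,0],[0,0,0.19]],[1,[0,0,0],[0,0,0.19]]]'
python3 -m crank '[[1,[0,0,0],[0,0,0.19]],[1,[0,0,0],[0,0,0.19]],[1,[0,0,0],[0,0,0.15]],[1,[0,0,0],[0,0,0]],[1,[0,0,0],[0,0,0]]]'
cat > st.py <<'E'
from station import r
import numpy as np
s=r.sense(); R=np.array(s["ee_rot"])
print(round(s["time_s"],2),"tcp",np.round(s["tcp_pos"],4),"yaw",np.degrees(np.arctan2(R[1,0],R[0,0])).round(1),"z",R[:,2].round(3),"F",np.round(s["wrist_force"],1),"w",round(s["gripper_width"],3),"j",np.round(s["joints"],1))
E
python3 st.py
```

```text
time_s: 0.9
tcp_pos: [0.4218, 0.3115, 0.2539]
ee_rot: [[0.918, -0.397, 0.001], [-0.397, -0.918, 0.001], [0.001, -0.001, -1.0]]
wrist_force: [0.1, 1.1, 0.2]
gripper_width: 0.357
time_s: 1.7
tcp_pos: [0.4283, 0.3044, 0.2537]
ee_rot: [[-0.037, -0.999, 0.001], [-0.999, 0.037, 0.001], [-0.001, -0.001, -1.0]]
wrist_force: [0.8, -0.3, 0.7]
gripper_width: 0.007
time_s: 2.2
tcp_pos: [0.4282, 0.3047, 0.2533]
ee_rot: [[-0.43, -0.903, 0.001], [-0.903, 0.43, 0.001], [-0.001, -0.0, -1.0]]
wrist_force: [0.4, -0.3, -0.1]
gripper_width: 0.004
2.2 tcp [0.4282 0.3047 0.2533] yaw -115.5 z [ 0.001  0.001 -1.   ] F [ 0.4 -0.3 -0.1] w 0.004 j [ 53.1  11.  -10.6   0.  -68.3 -78.6]
```

```bash
python3 -m crank '[[1,[0.144,-0.161,0],[0,0,0]],[1,[0,0,0.3],[0,0,0]],[1,[0,0,0.2],[0,0,0]],[1,[0,0,0],[0,0,0]],[1,[0,0,0],[0,0,0]]]'
python3 st.py
cat > pic.py <<'E'
import sys,cv2
from station import r
t=sys.argv[1]
a=r.capture("top")["img"][150:270,170:330]; b=r.capture("side")["img"][90:210,200:360]
import numpy as np
cv2.imwrite(f"pics/{t}.png",cv2.resize(np.vstack([a,b]),None,fx=2.5*2,fy=2.5*2,interpolation=cv2.INTER_CUBIC)[:, :][:1200] if 0 else np.hstack([cv2.resize(a,(400*1,300)),cv2.resize(b,(400,300))]))
E
python3 pic.py a1
```

```text
time_s: 2.7
tcp_pos: [0.4368, 0.2852, 0.2033]
ee_rot: [[-0.431, -0.902, 0.001], [-0.902, 0.431, -0.0], [-0.0, -0.001, -1.0]]
wrist_force: [0.4, 0.8, 0.3]
gripper_width: 0.002
2.7 tcp [0.4368 0.2852 0.2033] yaw -115.5 z [ 0.001 -0.    -1.   ] F [0.4 0.8 0.3] w 0.002 j [ 51.   12.9 -15.7   0.  -61.4 -76.6]
```

View pics/a1.png

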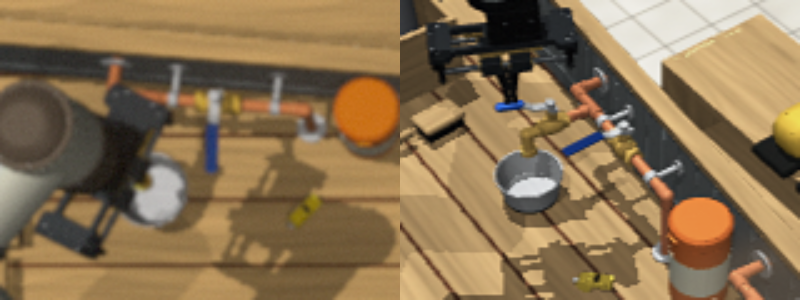

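```bash
python3 - <<'E'
from cam import *
for X in [(.4368,.2852,.2033),(.4368,.2852,.149),(.4568,.3104,.164),(.4298,.3235,.164)]:
    u=proj('side',X); v=proj('top',X); print(X,400+(u[0]-200)*2.5,(u[1]-90)*2.5,(v[0]-170)*2.5,(v[1]-150)*2.5)
E
python3 - <<'E'
import cv2
from station import r
a=r.capture("side")["img"][85:165,210:300]; cv2.imwrite("pics/a2.png",cv2.resize(a,None,fx=6,fy=6,interpolation=cv2.INTER_CUBIC))
E
```

```text
(0.4368, 0.2852, 0.2033) 510.08430773796283 97.69396430646736 126.17590268327334 183.57706507066263
(0.4368, 0.2852, 0.149) 514.2763946409061 126.86760158059926 136.60322046447888 189.76016723442697
(0.4568, 0.3104, 0.164) 515.8686226286414 103.54390679059684 114.70089110756561 172.48346391295036
(0.4298, 0.3235, 0.164) 494.6654362929353 106.12481044711743 103.37271155797396 193.68841337814374
```

View pics/a2.png

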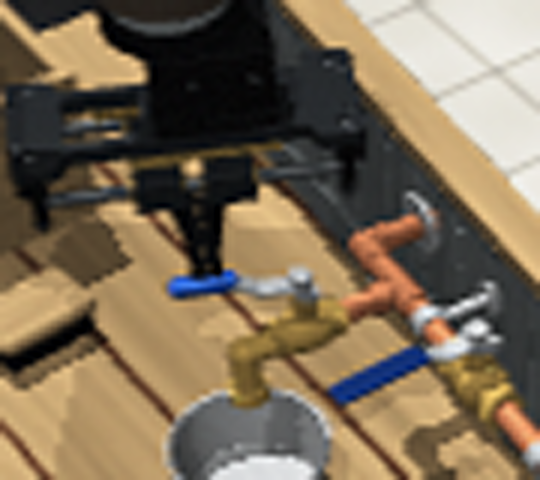

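```bash
python3 -m crank '[[1,[0,0,0.25],[0,0,0]],[1,[0,0,0.29],[0,0,0]],[1,[0,0,0],[0,0,0]],[1,[-0.05,0,0],[0,0,0]],[1,[-0.05,0,0],[0,0,0]],[1,[0,0,0],[0,0,0]]]'
python3 st.py
python3 -m crank '[[1,[-0.05,0,0],[0,0,0]],[1,[-0.055,0.014,0],[0,0,0.127]],[1,[-0.055,0.014,0],[0,0,0.127]],[1,[-0.055,0.014,0],[0,0,0.127]]]'
python3 st.py; python3 pic.py b1
```

```text
time_s: 3.45
tcp_pos: [0.4417, 0.2955, 0.1501]
ee_rot: [[-0.432, -0.902, 0.002], [-0.902, 0.432, 0.002], [-0.003, -0.001, -1.0]]
wrist_force: [-0.1, -0.0, 0.2]
gripper_width: 0.006
3.45 tcp [0.4417 0.2955 0.1501] yaw -115.6 z [ 0.002  0.002 -1.   ] F [-0.1 -0.   0.2] w 0.006 j [ 51.3  16.7 -18.8   0.  -54.3 -76.9]
time_s: 3.85
tcp_pos: [0.4464, 0.3126, 0.1494]
ee_rot: [[-0.682, -0.731, -0.004], [-0.731, 0.682, -0.005], [0.006, -0.001, -1.0]]
wrist_force: [-4.1, -6.5, 6.4]
gripper_width: 0.007
3.85 tcp [0.4464 0.3126 0.1494] yaw -133.0 z [-0.004 -0.005 -1.   ] F [-4.1 -6.5  6.4] w 0.007 j [ 52.1  18.2 -16.6   0.  -55.5 -95.1]
```

View pics/b1.png

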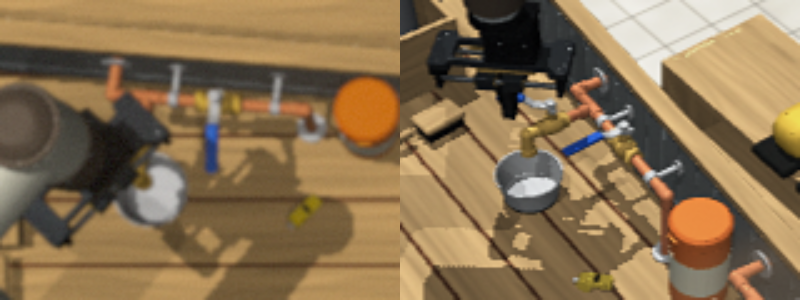

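```bash
python3 -m crank '[[1,[-0.055,0.014,0],[0,0,0.127]],[1,[-0.055,0.014,0],[0,0,0.127]],[1,[-0.055,0.014,0],[0,0,0.127]],[1,[-0.055,0.014,0],[0,0,0.127]],[1,[-0.055,0.014,0],[0,0,0.127]],[1,[-0.055,0.014,0],[0,0,0.127]],[1,[-0.055,0.014,0],[0,0,0.127]]]'
python3 st.py; python3 pic.py b2
```

```text
time_s: 4.65
tcp_pos: [0.4738, 0.3409, 0.1492]
ee_rot: [[-0.993, -0.122, -0.004], [-0.122, 0.993, -0.003], [0.004, -0.003, -1.0]]
wrist_force: [-6.6, -2.0, 5.3]
gripper_width: 0.006
4.65 tcp [0.4738 0.3409 0.1492] yaw -173.0 z [-0.004 -0.003 -1.   ] F [-6.6 -2.   5.3] w 0.006 j [ 5.160e+01  2.170e+01 -1.120e+01 -1.000e-01 -5.730e+01 -1.345e+02]
```

View pics/b2.png

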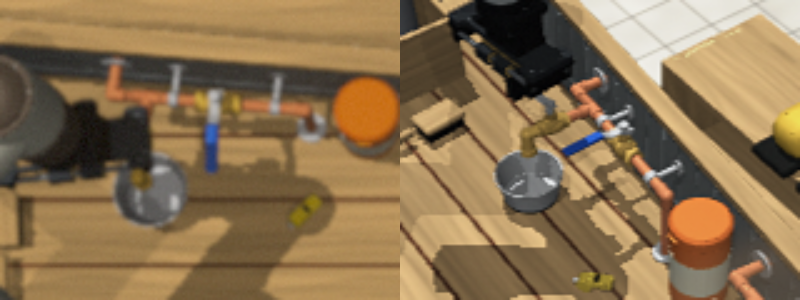

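```bash
python3 -m crank '[[1,[-0.055,0.014,0],[0,0,0.127]],[1,[-0.055,0.01,0],[0,0,0.127]],[1,[-0.04,0,0],[0,0,0]],[1,[0,0,0],[0,0,0]]]'
python3 -m crank '[[1,[-0.03,0,0],[0,0,0]],[1,[0,0,0],[0,0,0]]]'
python3 st.py; python3 -m crank '[[1,[-0.03,0,0],[0,0,0]],[1,[0,0,0],[0,0,0]]]'
python3 st.py
```

```text
time_s: 5.15
tcp_pos: [0.4858, 0.3449, 0.1488]
ee_rot: [[-0.997, 0.074, -0.009], [0.074, 0.997, -0.002], [0.009, -0.003, -1.0]]
wrist_force: [-16.5, 2.2, 7.3]
gripper_width: 0.007
time_s: 5.35
tcp_pos: [0.486, 0.3449, 0.1487]
ee_rot: [[-0.997, 0.073, -0.014], [0.073, 0.997, -0.003], [0.013, -0.004, -1.0]]
wrist_force: [-24.4, 3.5, 11.8]
gripper_width: 0.007
5.35 tcp [0.486  0.3449 0.1487] yaw 175.8 z [-0.014 -0.003 -1.   ] F [-24.4   3.5  11.8] w 0.007 j [  50.6   23.1   -9.    -0.6  -58.6 -144.5]
time_s: 5.55
tcp_pos: [0.4862, 0.3448, 0.1487]
ee_rot: [[-0.997, 0.073, -0.018], [0.073, 0.997, -0.003], [0.018, -0.005, -1.0]]
wrist_force: [-33.5, 5.1, 16.2]
gripper_width: 0.005
5.55 tcp [0.4862 0.3448 0.1487] yaw 175.8 z [-0.018 -0.003 -1.   ] F [-33.5   5.1  16.2] w 0.005 j [  50.5   23.2   -8.7   -0.8  -58.9 -144.3]
```

```bash
python3 -m crank '[[1,[0.2,0,0],[0,0,0]],[1,[0.24,0,0],[0,0,0]],[1,[0,0,0],[0,0,0]],[1,[0,0,-0.3],[0,0,0]],[1,[0,0,-0.35],[0,0,0]],[1,[0,0,0],[0,0,-0.19]]]'
python3 st.py; python3 pic.py c1
```

```text
time_s: 6.15
tcp_pos: [0.4556, 0.3503, 0.2197]
ee_rot: [[-0.997, -0.081, 0.009], [-0.081, 0.997, 0.008], [-0.01, 0.008, -1.0]]
wrist_force: [-0.1, -0.2, 0.4]
gripper_width: 0.006
6.15 tcp [0.4556 0.3503 0.2197] yaw -175.4 z [ 0.009  0.008 -1.   ] F [-0.1 -0.2  0.4] w 0.006 j [  53.8   16.9   -7.6    0.2  -64.8 -139.2]
```

View pics/c1.png

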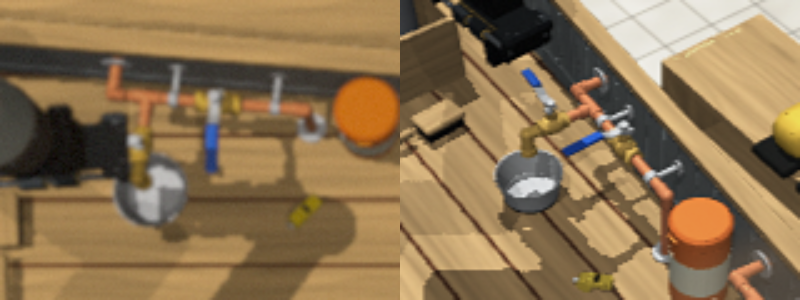

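```bash
python3 -m crank '[[1,[-0.055,-0.33,0],[0,0,0]],[1,[-0.055,-0.33,0],[0,0,0]],[1,[-0.055,-0.33,0],[0,0,0]],[1,[-0.055,-0.33,0],[0,0,0]],[1,[0,0,0],[0,0,-0.19]],[1,[0,0,0],[0,0,-0.19]],[1,[0,0,0],[0,0,-0.19]],[1,[0,0,0],[0,0,-0.19]]]' | head -1
python3 -m crank '[[1,[0,0,0],[0,0,-0.19]],[1,[0,0,0],[0,0,-0.19]],[1,[0,0,0],[0,0,-0.19]],[1,[0,0,0],[0,0,-0.19]],[1,[0,0,0],[0,0,-0.19]],[1,[0,0,0],[0,0,-0.19]],[1,[0,0,0],[0,0,0]],[1,[0,0,0],[0,0,0]]]' |head -1
python3 st.py; python3 pic.py c2
```

```text
time_s: 7.05
time_s: 7.85
7.85 tcp [0.4845 0.2176 0.213 ] yaw -90.4 z [-0.001 -0.001 -1.   ] F [-0.7 -0.3 -0.1] w 0.005 j [ 41.7  13.4 -13.5  -0.  -63.2 -42.1]
```

View pics/c2.png

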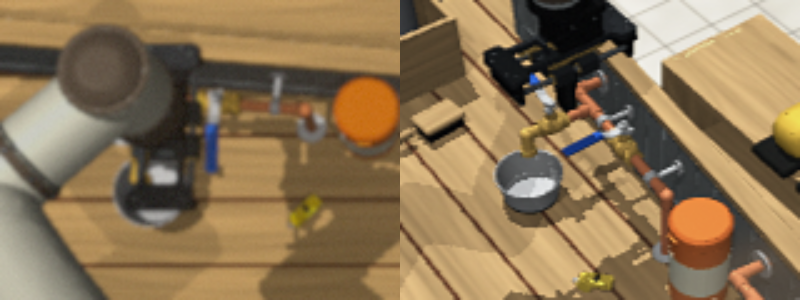

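```bash
python3 -m crank '[[1,[0,0,0.3],[0,0,0]],[1,[0,0,0.34],[0,0,0]],[1,[0,0,0],[0,0,0]],[1,[0.04,0,0],[0,0,0]],[1,[0.04,0,0],[0,0,0]],[1,[0,0,0],[0,0,0]]]' |head -1
python3 st.py
python3 -m crank '[[1,[0.03,0,0],[0,0,0]],[1,[0.036,0.007,0],[0,0,-0.064]],[1,[0.036,0.007,0],[0,0,-0.064]],[1,[0.036,0.007,0],[0,0,-0.064]],[1,[0.036,0.007,0],[0,0,-0.064]]]' |head -1
python3 st.py; python3 pic.py c3
```

```text
time_s: 8.55
8.55 tcp [0.4853 0.2099 0.1513] yaw -90.2 z [ 0.003  0.002 -1.   ] F [-0.3  0.9 -0.3] w 0.003 j [ 41.   16.4 -19.1   0.  -54.3 -41.2]
time_s: 9.05
9.05 tcp [0.4828 0.1943 0.1508] yaw -78.5 z [ 0.002  0.005 -1.   ] F [-5.   5.5  2.9] w 0.004 j [ 39.7  15.7 -20.2  -0.2 -53.9 -28.1]
```

View pics/c3.png

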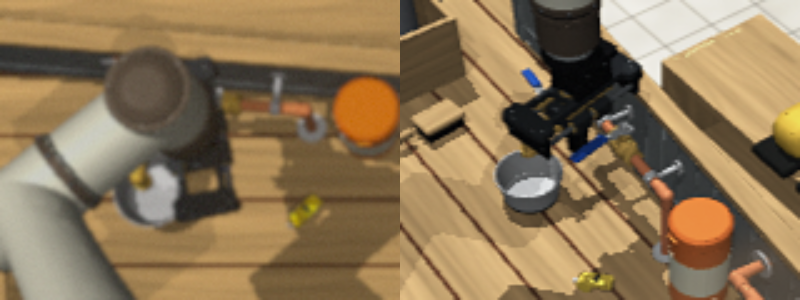

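```bash
python3 -m crank '[[1,[0.036,0.007,0],[0,0,-0.064]],[1,[0.036,0.007,0],[0,0,-0.064]],[1,[0.036,0.007,0],[0,0,-0.064]],[1,[0.036,0.007,0],[0,0,-0.064]],[1,[0.036,0.007,0],[0,0,-0.064]],[1,[0.036,0.007,0],[0,0,-0.064]],[1,[0.036,0.007,0],[0,0,-0.064]],[1,[0.036,0.007,0],[0,0,-0.064]]]' |head -1
python3 st.py
python3 -m crank '[[1,[0.036,0.007,0],[0,0,-0.064]],[1,[0.036,0.007,0],[0,0,-0.064]],[1,[0.036,0.007,0],[0,0,-0.064]],[1,[0.036,0.007,0],[0,0,-0.064]],[1,[0.036,0.007,0],[0,0,-0.064]],[1,[0.036,0.007,0],[0,0,-0.064]],[1,[0.036,0.007,0],[0,0,-0.064]],[1,[0.036,0.007,0],[0,0,-0.064]]]' |head -1
python3 st.py; python3 pic.py c4
```

```text
time_s: 9.95
9.95 tcp [0.4868 0.1643 0.1506] yaw -55.5 z [-0.001  0.002 -1.   ] F [-6.1  3.7  5.7] w 0.005 j [ 36.7  15.2 -20.9  -0.2 -53.9  -2.1]
time_s: 10.75
10.75 tcp [0.502  0.1389 0.1503] yaw -32.5 z [-0.004 -0.    -1.   ] F [-6.9  1.5  5.9] w 0.002 j [ 33.3  15.9 -19.9  -0.1 -54.4  24.3]
```

View pics/c4.png

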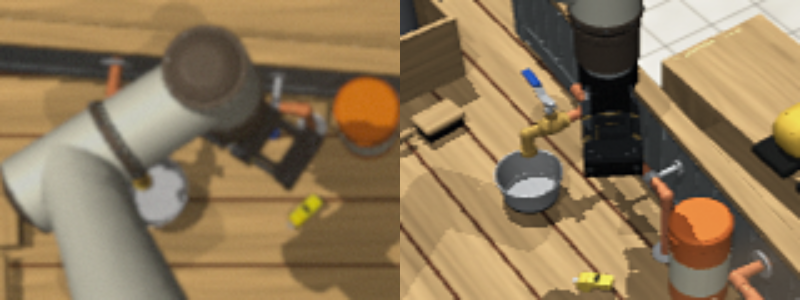

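```bash
python3 -m crank '[[1,[0.036,0.007,0],[0,0,-0.064]],[1,[0.036,0.007,0],[0,0,-0.064]],[1,[0.036,0.007,0],[0,0,-0.064]],[1,[0.036,0.007,0],[0,0,-0.064]],[1,[0.036,0.007,0],[0,0,-0.064]],[1,[0.036,0.007,0],[0,0,-0.064]],[1,[0.036,0.007,0],[0,0,-0.064]],[1,[0.036,0.007,0],[0,0,-0.064]]]' |head -1
python3 st.py
python3 -m crank '[[1,[0.036,0.005,0],[0,0,-0.064]],[1,[0.036,0,0],[0,0,-0.032]],[1,[0.03,0,0],[0,0,0]],[1,[0,0,0],[0,0,0]]]' |head -1
python3 st.py
python3 -m crank '[[1,[0.03,0,0],[0,0,0]],[1,[0,0,0],[0,0,0]]]' |head -1
python3 st.py
```

```text
time_s: 11.65
11.65 tcp [0.5255 0.1217 0.15  ] yaw -9.4 z [-0.006 -0.003 -1.   ] F [-7.4 -1.9  5.8] w 0.003 j [ 30.2  17.7 -17.3  -0.1 -55.4  50.4]
time_s: 12.05
12.05 tcp [0.5319 0.1195 0.1497] yaw -5.3 z [-0.014 -0.004 -1.   ] F [-17.8   0.9  10.9] w 0.002 j [ 29.6  18.5 -16.1  -0.2 -56.2  55.3]
time_s: 12.25
12.25 tcp [0.5321 0.1194 0.1496] yaw -5.3 z [-0.02  -0.004 -1.   ] F [-25.1   4.2  16.1] w 0.006 j [ 29.5  18.7 -15.8  -0.4 -56.6  55.5]
```

```bash
python3 -m crank '[[1,[0.03,0,0],[0,0,0]],[1,[0,0,0],[0,0,0]],[1,[-0.2,0,0],[0,0,0]],[1,[-0.2,0,0],[0,0,0]],[1,[-0.1,0,0],[0,0,0]],[1,[0,0,-0.4],[0,0,0]],[1,[0,0,-0.4],[0,0,0]],[1,[0,0,0],[0,0,0]]]' |head -1
python3 -m crank '[[1,[-0.4,0,-0.2],[0,0,0]],[1,[-0.4,0,-0.2],[0,0,0]],[1,[-0.4,0,0],[0,0,0]],[1,[0,0,0],[0,0,0]],[1,[0,0,0],[0,0,0]]]' |head -1
python3 st.py
python3 - <<'E'
import cv2
from station import r
c=r.capture("top")["img"];d=r.capture("side")["img"]; cv2.imwrite("pics/top9.png",c);cv2.imwrite("pics/side9.png",d)
import numpy as np
f=lambda a:cv2.resize(a,(400,330),interpolation=cv2.INTER_CUBIC)
cv2.imwrite("pics/d.png",np.hstack([f(c[155:245,195:304]),f(d[105:195,225:334])]))
E
```

```text
time_s: 13.05
time_s: 13.55
13.55 tcp [0.3749 0.1365 0.2703] yaw -5.1 z [ 0.002  0.002 -1.   ] F [ 0.9 -0.8  0.1] w 0.003 j [ 43.6  -3.1 -23.6   0.  -69.3  41.3]
```

View pics/d.png

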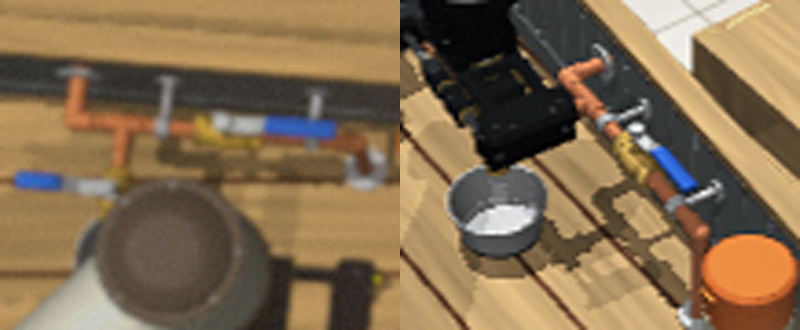

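View pics/top9.png

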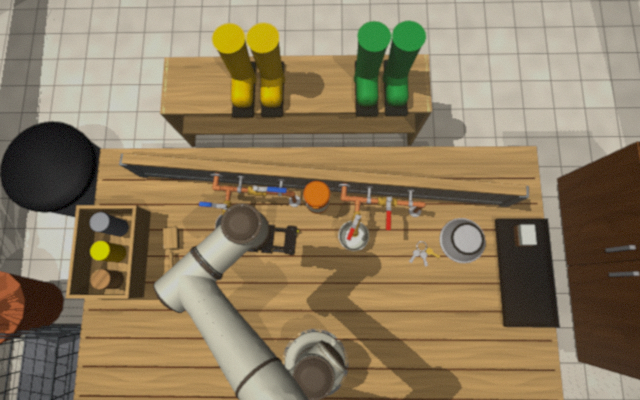

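View pics/side9.png

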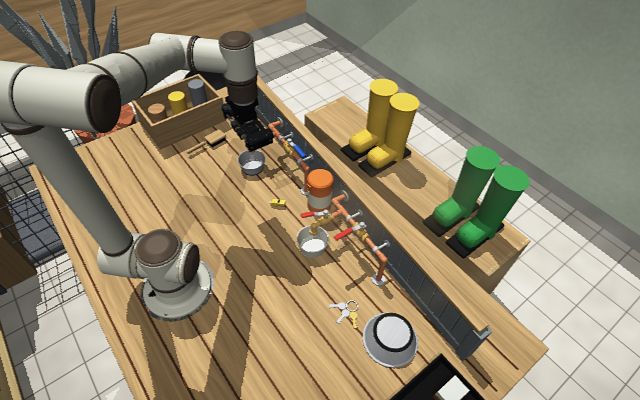

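Run:
```python
import cv2
from cam import *
im=cv2.imread("pics/top9.png").astype(int)
m=((im[...,0]-im[...,2]>50)).astype(np.uint8)
n,l,s,c=cv2.connectedComponentsWithStats(m)
for i in range(1,n):
    if s[i,4]<20 or not(190<c[i][0]<300): continue
    P=back('top',c[i],.164)
    for nm,o,st in (('supply',(.5581,.1895),265.4),('drain',(.5,.2895),85.4)):
        d=P[:2]-o; print(nm,c[i].round(1),np.hypot(*d).round(4),(np.degrees(np.arctan2(d[1],d[0]))%360).round(1),'stop',st)
a=cv2.imread("pics/top0.png");b=cv2.imread("pics/top9.png")
print(cv2.absdiff(a,b)[180:270,320:490].max())  # hot side, tub, bowl, keys
```

```text
supply [276.3 189.3] 0.0693 265.2 stop 265.4
drain [276.3 189.3] 0.1769 287.2 stop 85.4
supply [204.8 203.8] 0.1673 108.2 stop 265.4
drain [204.8 203.8] 0.0592 84.3 stop 85.4
73
```

```bash
python3 -c "
from station import r
print(r.finish_job())"; python3 st.py
```

```text
the job is handed in; nothing more can be done
None
the job is handed in; nothing more can be done
```

The cold line is back in service and the job is handed in. With the fingers shut and used as a single fingertip, I pushed the blue drain lever to its shut stop. I then eased the blue supply lever to its open stop over about 3 s, at a commanded 0.5 rad/s.

**Levers:** the force rose from about 7 N while turning to 25–33 N at each stop. In the last top picture the supply lever points at 265.2° (its stop is at 265.4°) and the drain lever at 84.3° (its stop is at 85.4°). Both are well within 0.10 rad.

**Surroundings:** in the last pictures I saw no shift in the red levers, canister, dish, tub, bowl, whistle or keys. The brush is also unmoved, though only judged by eye. The arm was clear of everything, about 13.7 s into the run.

**One check that settled nothing:** a pixel comparison of the hot side differed by up to 73 grey levels. I put this down to the arm's shadow but did not verify it.

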